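Check a drawer rail for rock and hold it home in the sanding jig

TASK

Take the wooden push stick out of its stand and, holding it upright with its rubber nose down, check the drawer rail in the jig for rock: press the nose down on the rail's screw head nearer the stop block, then on the other screw head. Then set the nose in the rail's inside corner, beside the cleat on its side away from the stop block, slide the rail home against fence and stop block, and finish while still holding the stick there, one firm diagonal push keeping the rail pressed flush against the fence and flat on the bed, its end up against the stop. Move the rail only with the stick, never with the gripper, and leave the other things on the bench where they are.

Things in the scene. Friction and masses are not known exactly. Their poses are not given: they have to be found in the camera images.
- bed: Jig bed: fixed grey laminated board, 180 (x) x 300 (y) x 12 mm, lying on the bench. Origin: centre of its underside; its top is 12 mm above that. Bed, fence and stop share the bed's axes: +x to the fence, +y to the stop.
- fence: Fence: fixed wooden batten, 25 (x) x 280 (y) x 30 mm high, standing on the bed along its +x side. Origin: centre of its underside (on the bed's top). Its working face is its -x face, 12.5 mm from its origin, 50 mm in +x from the bed's middle.
- stop: Stop block: fixed wooden batten, 100 (x) x 25 (y) x 30 mm high, standing on the bed across the +y end of the fence. Origin: centre of its underside. Its working face is its -y face, 12.5 mm from its origin, 115 mm in +y from the bed's middle.
- rail: Loose pale wooden drawer rail, about 0.12 kg, 46 (x) x 180 (y) mm, lying flat on the bed, short of fence and stop. L section: +x half an upright 22 mm wide, 30 high; -x half a ledge 24 mm wide, 14 high. On the ledge a cleat 22 (x) x 20 (y) mm, 14 mm high, from y = 0 to +20 mm. Origin: centre of underside. +y end faces the stop. Home: origin at x = 27, y = 25 mm in the bed's frame, axes parallel.
- screw_stop (a point): Test point nearer the stop: centre of a dark steel screw head, 12 mm across, flush in the top of the rail's ledge, 70 mm in +y from the rail's middle and 11 mm in -x, 14 mm above its underside.
- screw_far (a point): The other test point: same screw head on the ledge, 70 mm in -y from the rail's middle.
- corner (a point): Inside corner of the rail where ledge top, upright's face and the cleat's -y face meet (rail x = 1, y = 0, z = 14 mm). The free side of this corner is toward the rail's -x and -y: the 18 mm square nose fits with its centre 9 mm from each face. Pushing here toward the rail's +x, +y and down drives it to fence, stop and bed.
- stand: Stand: heavy fixed dark wooden block, 70 x 70 x 40 mm, with a square hole 25 mm wide and 32 mm deep in the middle of its top. Origin: centre of its underside.
- stick: Push stick: rigid loose square wooden bar 22 x 22 mm, 106 mm long, 0.06 kg, standing upright in the stand's hole, sides parallel to the stand's; its foot is 8 mm above the bench, 74 mm show above the stand. Its lowest 10 mm are a rubber nose 18 mm square. Origin: centre of the nose's flat end; z to its top. Grip it about 70 mm above the nose end by either pair of faces.
- nose (a point): Centre of the flat end of the stick's rubber nose (the stick's origin).
- sandblock: Bystander on the bench: cork sanding block; to be left where it is. Origin: under its middle.
- glue: Bystander on the bench: glue bottle; to be left where it is. Origin: under its middle.
- driver: Bystander on the bench: screwdriver; to be left where it is. Origin: under its middle.
- brush: Bystander on the bench: brush; to be left where it is. Origin: under its middle.
- tape: Bystander on the bench: tape roll; to be left where it is. Origin: under its middle.
- offcut: Bystander on the bench: offcut; to be left where it is. Origin: under its middle.
- sander: Bystander on the bench: sander; to be left where it is. Origin: under its middle.
- screwtin: Bystander on the bench: screw tin; to be left where it is. Origin: under its middle.

How it is judged:
By the outcome, as a careful person would: the job done as asked, in the order asked, and still so for the second after the job is handed in, while the arm keeps its last pose, push and grip.
It also fails if it takes over 51 s, if anything falls off the work surface, if the arm or the gripper's body presses on something with over 40 N, if the wrist force passes 120 N, or if a joint passes its speed limit or range.

ROBOT

A 6-joint arm with a two-finger parallel gripper is mounted at the origin on the work surface. World frame = base frame: x ahead of the robot, y to its left, z up, the work surface at z = 0. Lengths are in mm, angles in rad, forces in N, time in s.
With the tool pointing down it reaches from about 275 to 750 mm from the base axis. Payload 10.2 kg.
Tool frame: the origin (TCP) lies at the very end of the fingers, on their centre line; the grasp point (between the pads) lies 19 mm behind it; z points along the fingers, y is the line along which they close (so a half turn about z gives the same grasp; the last joint's range is limited). The gripper opens to 85 mm and grips with 20 to 120 N. Pads are 22 mm wide; open, the fingers measure 114 mm over their backs; the gripper's body (76 mm by 85 mm) begins 54 mm behind the grasp point. The pads swing forward as they close: fully open they stand 13 mm farther back than shut.
Start: joints at [1.088, 0.313, 1.498, -0, 1.331, -0.223], TCP at [134.878, 507.384, 231.294] pointing down, gripper open.
Joint ranges: [-2.94, 2.94], [-0.97, 2.17], [0.19, 2.56], [-1.23, 4.37], [0.02, 3.11], [-2.88, 2.88]. Speed limits (rad/s): [2.39, 2.39, 3.01, 3.14, 3.14, 3.14].

INTERFACE

Orientations are given as a unit quaternion [w, x, y, z].
In Python, from rig import ctrl gives the robot as it stands.
- The arm moves only by the tool step_arm, never from a script. Its argument "increments" is a list of rows, each a list of 3 entries, a list of its own where there are three numbers: the shift along the tool's x, y, z in cm, then the turn, a rotation vector about the tool's x, y, z in degrees, then the opening in per cent of the stroke, from 0 (shut) to 100 (fully open). A call has 1 to 8 rows; each row is the pose to reach, as a shift and turn from the pose commanded when the call began, along the tool's axes at that moment; what a row does not reach only later rows make up. A row lasts 1/8 s, in which the tool goes at most 62.5 mm and 10.7 degrees, less where a joint would pass 70% of its speed; a pose out of reach is approached as far as the arm can. A call with a gripper value outside its range is refused whole. The fingers move at their own pace and stop on an object; "squeeze" is the grip in N (left out, the last holds). Time passes only in rows, so rows that repeat a pose let the fingers close. It gives the time, the measured TCP pose, the force, the opening and the grip force at its end, in the units of the state.
- ctrl.sense(): the state, without advancing time (a new reading comes with each control period).
- ctrl.capture(name): name is "side" or "top"; returns a dict with "img" (384x512x3 uint8, red, green, blue), "fx", "fy", "cx", "cy" (pixels), "extrinsics" (4x4, takes a point from camera to world coordinates). Camera axes: x right, y down, z forward; pixel columns grow to the right and rows downward; lengths in mm; the calibration is good to about 2 mm. A picture is of the moment at which its call begins. There is no depth.
- ctrl.finish_job(): hands the job in; it is judged then, once.
The state is a dict: "time_s": time; "joints": joint angles; "dq": joint speeds; "tau": joint torques, N m; "eef_pos": TCP position; "ee_rot": TCP orientation; "force": force on the tool from outside, world axes, zero at the start; "wrist_torque": the same for the moment, N m; "grip_width": opening from 0.0 (shut) to 1.0 (fully open); "grip_force": force on a finger pad.
Only numpy, scipy, OpenCV 4.12 (cv2) and the standard library are available. Lean on these libraries where they do the work, as an engineer would, in place of code of your own. Each camera call takes 0.05 s, during which the arm holds its last target. There are 200 camera calls.

## Working session

There is one attempt and no reset: what is moved stays moved. The work goes in short steps, Python scripts to look and compute and a tool call to move; the robot and the scene stay as the last step left them, time stands still between calls to the robot, and variables do not carry over. Pictures are saved under pics/ and viewed, at most 10 in all, crops included, and the job is handed in when it is done.

Besides the shell and the picture viewer there is one more tool, called after ">>>" by a JSON object that holds its "name" and its "arguments", one argument or row to a line. step_arm: Moves the arm, as the interface text tells. Its arguments: {"type":"object","properties":{"increments":{"type":"array"},"squeeze":{"type":"number"}},"required":["increments"]}

```bash
mkdir -p pics
python3 - <<'E'
from rig import ctrl
import cv2,json,numpy as np
np.set_printoptions(precision=4,suppress=True)
for n in("side","top"):
    c=ctrl.capture(n); cv2.imwrite(f"pics/{n}0.png",cv2.resize(c["img"][:,:,::-1],(800,600),interpolation=cv2.INTER_CUBIC))
    np.savez(f"{n}0.npz",**c); print(n,c["fx"],c["fy"],c["cx"],c["cy"]);print(np.array(c["extrinsics"]))
s=ctrl.sense(); print(s)
E
```

```text
side 477.412952132584 477.412952132584 252.26781701500616 197.23852623524195
[[    0.8832    -0.233      0.407    -63.3567]
 [   -0.4687    -0.4681     0.7492 -1170.3624]
 [    0.0159    -0.8524    -0.5226   841.6235]
 [    0.         0.         0.         1.    ]]
top 412.5988149465181 412.5988149465181 253.93211011464166 185.11054719652253
[[  -0.0291   -0.9785    0.2041  287.3017]
 [  -0.9996    0.028    -0.0083  -25.9252]
 [   0.0024   -0.2042   -0.9789 1335.1235]
 [   0.        0.        0.        1.    ]]
{'time_s': 0.1, 'joints': array([ 1.0876,  0.3133,  1.4983, -0.    ,  1.331 , -0.2234]), 'dq': array([-0.0003,  0.0008, -0.0016, -0.0009,  0.002 , -0.0016]), 'tau': array([  0.0023, -41.2898, -26.0144,  -0.0002,   0.003 ,   0.    ]), 'eef_pos': array([134.7666, 507.1737, 230.8222]), 'ee_rot': array([-0.0002,  0.1295,  0.9916, -0.0005]), 'force': array([1.2441, 0.5999, 0.5272]), 'wrist_torque': array([-0.0438, -0.0029, -0.0142]), 'grip_force': 0.0, 'grip_width': 1.0002831609698863}
```

View pics/top0.png

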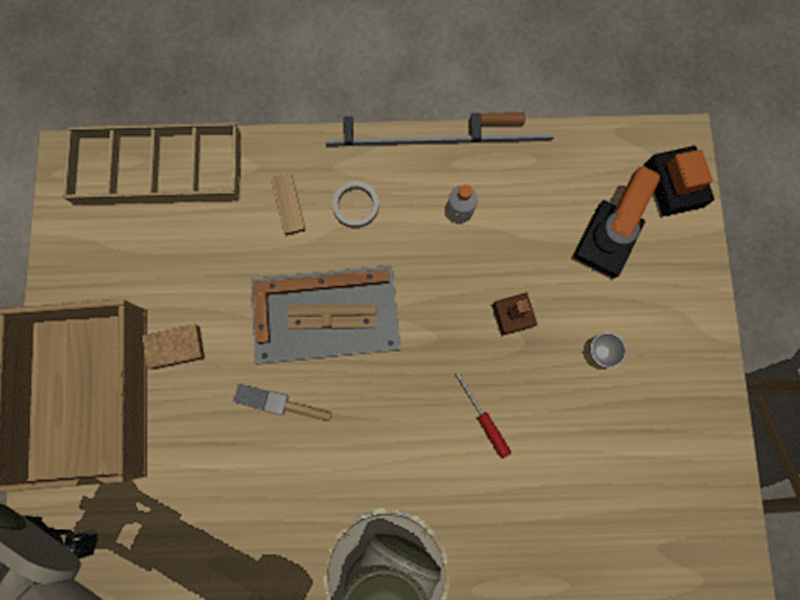

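View pics/side0.png

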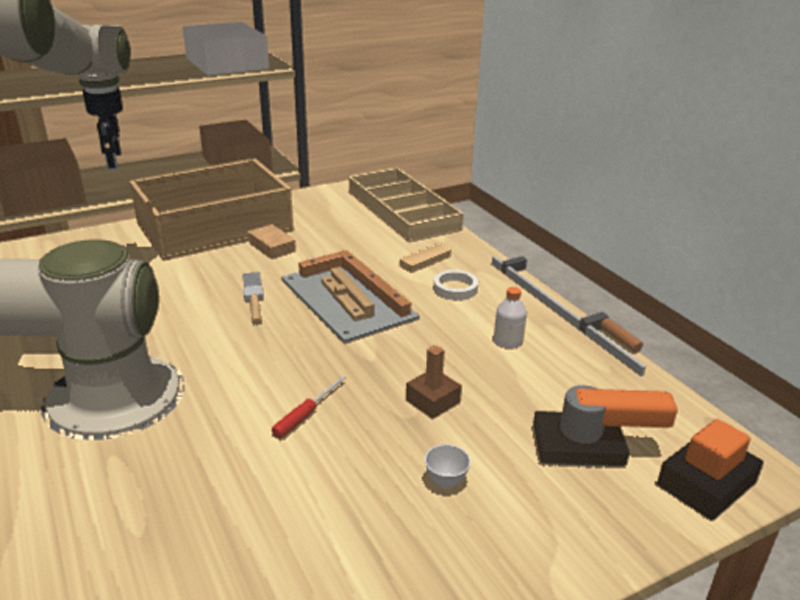

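The top view shows the bed around (325,315), with the rail on it at (332,317) and the stand at (515,312). In the side view the bed is at (350,290) and the stand and stick at (434,380). I'll enlarge these to read the corners.

Run:
```python
import cv2,numpy as np
def mk(n,a,b,s):
    im=np.load(n+"0.npz")["img"][:,:,::-1]
    cs=[cv2.resize(im[r0:r1,c0:c1],None,fx=s,fy=s,interpolation=cv2.INTER_CUBIC) for c0,c1,r0,r1 in(a,b)]
    h=max(c.shape[0] for c in cs)
    o=np.hstack([cv2.copyMakeBorder(c,0,h-c.shape[0],0,0,cv2.BORDER_CONSTANT) for c in cs])
    o=np.clip(o*1.4,0,255).astype(np.uint8); print(o.shape)
    cv2.imwrite(f"pics/{n}1.png",o)
mk("top",(157,261,166,236),(310,352,182,220),5)
mk("side",(178,270,155,220),(257,298,215,270),6)
```

```text
(350, 730, 3)
(390, 798, 3)
```

View pics/top1.png

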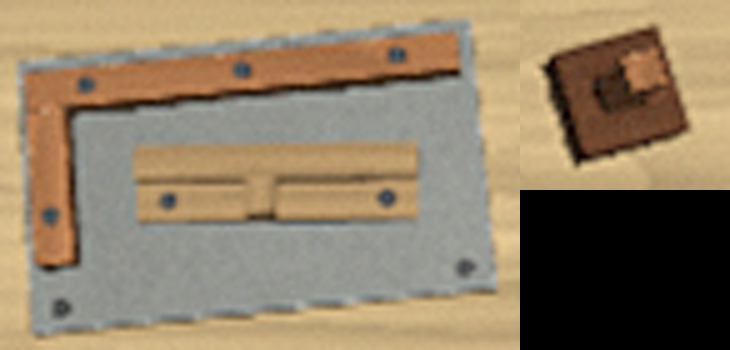

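View pics/side1.png

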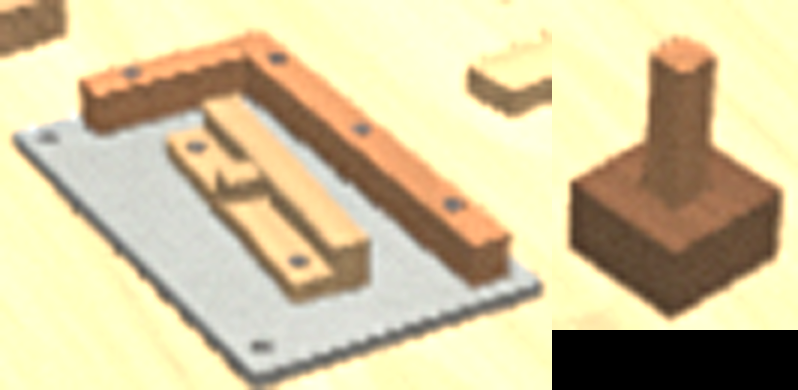

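```bash
cat > est.py <<'E'
import numpy as np
from scipy.optimize import least_squares
C={n:dict(np.load(n+"0.npz")) for n in("top","side")}
def proj(n,P):
    c=C[n];E=c["extrinsics"];p=(np.atleast_2d(P)-E[:3,3])@E[:3,:3]
    return np.c_[c["fx"]*p[:,0]/p[:,2]+c["cx"],c["fy"]*p[:,1]/p[:,2]+c["cy"]]
def W(q,L):
    x,y,a=q[:3];L=np.array(L,float);c,s=np.cos(a),np.sin(a)
    return np.c_[x+c*L[:,0]-s*L[:,1],y+s*L[:,0]+c*L[:,1],L[:,2]]
def px(n,L,off,s):
    L=np.array(L,float);return (L+.5)/s-.5+np.array(off)
def fit(name,obs,q0):
    # obs: {cam:(locals,pixels)}
    for cams in (["top"],["side"],["top","side"]):
        f=lambda q:np.concatenate([(proj(n,W(q,obs[n][0]))-obs[n][1]).ravel()/(1 if n=="top" else 1) for n in cams])
        r=least_squares(f,q0,loss="soft_l1",f_scale=.6,x_scale=[100,100,.3]);print(name,cams,np.round(r.x,3),"rms px",np.round(np.sqrt(np.mean(r.fun**2)),2))
        if len(cams)==2: print(np.round(f(r.x).reshape(-1,2),1).tolist())
    return r.x
if __name__=="__main__":
    T=lambda d:(list(d),px("top",list(d.values()),(157,166),5)); S=lambda d:(list(d),px("side",list(d.values()),(178,155),6))
    fit("bed",{"top":T({(90,150,12):(22,63),(90,-150,12):(467,22),(-90,-150,12):(495,290),(-90,150,12):(37,335),(50,115,42):(70,107),(-50,115,42):(76,265),(-50,140,42):(36,262)}),
     "side":S({(-90,150,12):(15,137),(-90,-150,12):(250,375),(90,-150,12):(540,287),(50,115,42):(248,62),(-50,140,42):(80,82),(-50,115,42):(95,97)})},[550,90,0])
    fit("rail",{"top":T({(-11,70,26):(168,201),(-11,-70,26):(388,198),(23,90,42):(135,146),(23,-90,42):(418,144),(-23,90,26):(138,220),(-23,-90,26):(417,220)}),
     "side":S({(-11,70,26):(196,147),(-11,-70,26):(298,261),(1,90,42):(205,103),(23,90,42):(240,97),(1,-90,42):(332,248),(23,-90,42):(369,240),(-23,90,26):(170,137),(-23,-90,26):(293,290)})},[550,90,0])
    T=lambda d:(list(d),px("top",list(d.values()),(310-104,182),5)); S=lambda d:(list(d),px("side",list(d.values()),(257-92,215),6))
    st={(35,35,40):(557,58),(35,-35,40):(655,27),(-35,-35,40):(689,130),(-35,35,40):(587,155)}
    ss={(-35,35,40):(570,183),(-35,-35,40):(675,252),(35,-35,40):(780,190),(-35,-35,0):(672,317),(-35,35,0):(572,245),(35,-35,0):(776,253)}
    kt={(11,11,114):(620,55),(11,-11,114):(657,46),(-11,-11,114):(667,83),(-11,11,114):(632,93)}
    ks={(-11,11,114):(651,55),(-11,-11,114):(685,72),(11,-11,114):(716,58),(11,11,114):(682,38)}
    fit("stand",{"top":T(st),"side":S(ss)},[500,-300,.1])
    fit("stick",{"top":T(kt),"side":S(ks)},[500,-300,.1])
    fit("both",{"top":T({**st,**kt}),"side":S({**ss,**ks})},[500,-300,.1])
E
python3 est.py
```

```text
bed ['top'] [5.15824e+02 1.13166e+02 6.60000e-02] rms px 0.63
bed ['side'] [5.14676e+02 1.11526e+02 5.80000e-02] rms px 0.38
bed ['top', 'side'] [5.15423e+02 1.12856e+02 6.20000e-02] rms px 0.56
[[-0.2, -0.3], [1.7, -0.1], [1.2, 0.5], [-0.7, 0.0], [-0.3, 0.0], [0.0, -0.6], [0.1, 0.8], [-0.5, -0.6], [0.2, 0.5], [0.5, -0.3], [-0.1, -0.7], [-0.3, -0.4], [0.2, 0.0]]
rail ['top'] [ 5.07343e+02  9.85130e+01 -2.30000e-02] rms px 0.21
rail ['side'] [ 5.08384e+02  9.91030e+01 -2.70000e-02] rms px 0.3
rail ['top', 'side'] [ 5.0777e+02  9.8564e+01 -2.5000e-02] rms px 0.28
[[0.1, -0.1], [-0.2, 0.4], [0.0, -0.4], [-0.1, -0.2], [-0.2, -0.1], [0.2, -0.4], [0.4, 0.2], [-0.2, 0.3], [-0.2, 0.2], [-0.2, -0.0], [0.1, 0.4], [0.1, 0.2], [-0.6, -0.0], [-0.2, -0.7]]
stand ['top'] [ 5.01561e+02 -2.77299e+02  2.49000e-01] rms px 0.55
stand ['side'] [ 5.03964e+02 -2.75522e+02  2.53000e-01] rms px 0.47
stand ['top', 'side'] [ 5.02896e+02 -2.76737e+02  2.52000e-01] rms px 0.57
[[-1.1, -0.9], [0.1, -0.6], [0.3, -0.4], [-0.3, 0.6], [-0.4, -0.4], [-0.0, 0.1], [0.4, -0.1], [-0.2, 0.8], [-1.1, 0.7], [0.2, 0.8]]
stick ['top'] [ 5.03228e+02 -2.77347e+02  2.22000e-01] rms px 0.22
stick ['side'] [ 5.02127e+02 -2.79236e+02  2.83000e-01] rms px 0.33
stick ['top', 'side'] [ 5.02979e+02 -2.77764e+02  2.49000e-01] rms px 0.35
[[0.3, 0.4], [-0.1, 0.3], [0.2, -0.2], [0.2, -0.2], [-0.4, -0.5], [-0.3, 0.3], [0.4, -0.5], [0.3, -0.7]]
both ['top'] [ 5.02637e+02 -2.77350e+02  2.39000e-01] rms px 0.45
both ['side'] [ 5.03252e+02 -2.76954e+02  2.55000e-01] rms px 0.52
both ['top', 'side'] [ 5.02949e+02 -2.77290e+02  2.49000e-01] rms px 0.5
[[-0.9, -0.9], [0.3, -0.6], [0.4, -0.4], [-0.2, 0.6], [0.2, 0.5], [-0.3, 0.3], [0.0, -0.2], [0.1, -0.2], [-0.3, -0.3], [0.0, 0.2], [0.6, 0.0], [-0.1, 0.9], [-1.0, 0.7], [0.3, 0.9], [-0.5, -0.5], [-0.4, 0.2], [0.3, -0.6], [0.2, -0.7]]
```

```bash
cat > plan.py <<'E'
import numpy as np,sys
from scipy.spatial.transform import Rotation as R
def rows(cur,tgts):
    """cur/tgt = x,y,z,yaw(deg, tool y axis relative to world y), tool down."""
    Q=lambda y:R.from_euler('z',y,degrees=True)*R.from_quat([0,1,0,0])  # tool x=-X,y=Y,z=-Z
    for t in tgts:
        d=Q(cur[3]).inv().apply(np.array(t[:3])-cur[:3])/10
        w=(Q(cur[3]).inv()*Q(t[3])).as_rotvec(degrees=True)
        print("shift cm",np.round(d,2).tolist(),"turn",np.round(w,2).tolist())
E
python3 - <<'E'
from plan import *
from rig import ctrl
s=ctrl.sense();q=s["ee_rot"];r=R.from_quat([*q[1:],q[0]]);y=r.as_matrix()[:,1];yaw=np.degrees(np.arctan2(y[1],y[0]))-90;print(yaw,s["eef_pos"])
c=(134.88,507.38,231.29,yaw)
m=(335,110,215,0)
rows(c,[m]);rows(m,[(503,-277.4,150,14.3)])
E
```

```text
-14.883356255757974 [134.76656326 507.1736514  230.8222247 ]
shift cm [-29.55, -33.26, 1.63] turn [0.0, 0.0, -14.88]
shift cm [-16.8, -38.74, 6.5] turn [0.0, 0.0, -14.3]
```

>>> {"name": "step_arm", "arguments": {
  "increments": [
    [[-29.55,-33.26,1.63],[0,0,-14.88],100],
    [[-29.55,-33.26,1.63],[0,0,-14.88],100],
    [[-29.55,-33.26,1.63],[0,0,-14.88],100],
    [[-29.55,-33.26,1.63],[0,0,-14.88],100],
    [[-29.55,-33.26,1.63],[0,0,-14.88],100],
    [[-29.55,-33.26,1.63],[0,0,-14.88],100],
    [[-29.55,-33.26,1.63],[0,0,-14.88],100],
    [[-29.55,-33.26,1.63],[0,0,-14.88],100]
  ]
}}

```text
time_s: 1.1
eef_pos: [336.0, 107.3, 214.8]
ee_rot: [-0.0, 0.003, 1.0, -0.0]
force: [-0.4, -0.0, -0.5]
grip_width: 1.001
grip_force: 0.0
```

>>> {"name": "step_arm", "arguments": {
  "increments": [
    [[-16.8,-38.74,6.5],[0,0,-14.3],100],
    [[-16.8,-38.74,6.5],[0,0,-14.3],100],
    [[-16.8,-38.74,6.5],[0,0,-14.3],100],
    [[-16.8,-38.74,6.5],[0,0,-14.3],100],
    [[-16.8,-38.74,6.5],[0,0,-14.3],100],
    [[-16.8,-38.74,6.5],[0,0,-14.3],100],
    [[-16.8,-38.74,6.5],[0,0,-14.3],100],
    [[-16.8,-38.74,6.5],[0,0,-14.3],100]
  ]
}}

```text
time_s: 2.1
eef_pos: [503.5, -279.0, 147.9]
ee_rot: [-0.001, -0.124, 0.992, 0.001]
force: [-0.0, 0.5, -0.2]
grip_width: 1.004
grip_force: 0.0
```

>>> {"name": "step_arm", "arguments": {
  "increments": [
    [[0,0,0],[0,0,0],100],
    [[0,0,0],[0,0,0],100]
  ]
}}

```text
time_s: 2.35
eef_pos: [503.1, -275.8, 150.5]
ee_rot: [0.0, -0.125, 0.992, -0.0]
force: [-0.2, 0.6, 0.7]
grip_width: 0.999
grip_force: 0.0
```

Run:
```python
from rig import ctrl
print(ctrl.sense()["joints"],ctrl.sense()["eef_pos"],ctrl.sense()["ee_rot"])
```

```text
[-7.05669100e-01  4.90139233e-01  1.45793853e+00  1.54297685e-04
  1.19325882e+00 -2.52766439e+00] [ 503.11955429 -275.8333101   150.53322351] [ 1.39273447e-04 -1.25241309e-01  9.92126299e-01 -4.62565661e-05]
```

>>> {"name": "step_arm", "arguments": {
  "increments": [
    [[0,0,4.5],[0,0,0],100],
    [[0,0,7.5],[0,0,0],100],
    [[0,0,9.1],[0,0,0],100],
    [[0,0,9.1],[0,0,0],100],
    [[0,0,9.1],[0,0,0],100],
    [[0,0,9.1],[0,0,0],100]
  ]
}}

```text
time_s: 3.1
eef_pos: [503.4, -277.7, 60.1]
ee_rot: [0.001, -0.124, 0.992, -0.001]
force: [-0.2, 0.8, -0.2]
grip_width: 1.001
grip_force: 0.0
```

>>> {"name": "step_arm", "arguments": {
  "increments": [
    [[0,0,0],[0,0,0],40],
    [[0,0,0],[0,0,0],35],
    [[0,0,0],[0,0,0],30],
    [[0,0,0],[0,0,0],25],
    [[0,0,0],[0,0,0],15],
    [[0,0,0],[0,0,0],15]
  ],
  "squeeze": 30
}}

```text
time_s: 3.85
eef_pos: [503.0, -277.4, 59.1]
ee_rot: [0.0, -0.124, 0.992, -0.0]
force: [-0.9, -0.3, 1.4]
grip_width: 0.259
grip_force: 31.1
```

>>> {"name": "step_arm", "arguments": {
  "increments": [
    [[0,0,0],[0,0,0],0],
    [[0,0,0],[0,0,0],0],
    [[0,0,0],[0,0,0],0]
  ],
  "squeeze": 115
}}

```text
time_s: 4.22
eef_pos: [503.2, -277.5, 59.2]
ee_rot: [0.0, -0.124, 0.992, -0.0]
force: [0.5, -0.3, 3.5]
grip_width: 0.246
grip_force: 112.3
```

Run:
```python
from plan import *
from est import W
# lift (503,-277.4,59)->z 150 ; to above screw_stop
q=(507.8,98.6,-0.025)
s1=W(q,[(-11,70,0)])[0];s2=W(q,[(-11,-70,0)])[0];k=W(q,[(1-9-1.5,-9-1.5,0)])[0]
print(s1,s2,k)
yaw=-1.4
c=(503,-277.4,160,14.3)
m=(505,-80,160,4.0)
rows(c,[m]);rows(m,[(s1[0],s1[1],150,yaw)])
rows((s1[0],s1[1],90,yaw),[(s2[0],s2[1],90,yaw)])
rows((s2[0],s2[1],90,yaw),[(k[0],k[1],90,yaw)])
```

```text
[498.55325503 168.85309749   0.        ] [495.05361961  28.89684522   0.        ] [498.04049594  88.34075634   0.        ]
shift cm [-5.07, 19.08, 0.0] turn [0.0, 0.0, 10.3]
shift cm [-1.09, 24.87, 1.0] turn [0.0, 0.0, 5.4]
shift cm [0.01, -14.0, 0.0] turn [0.0, 0.0, 0.0]
shift cm [-0.15, 5.95, 0.0] turn [0.0, 0.0, 0.0]
```

>>> {"name": "step_arm", "arguments": {
  "increments": [
    [[0,0,-2.0],[0,0,0],0],
    [[0,0,-4.5],[0,0,0],0],
    [[0,0,-7.5],[0,0,0],0],
    [[0,0,-10.1],[0,0,0],0],
    [[0,0,-10.1],[0,0,0],0]
  ]
}}

```text
time_s: 4.85
eef_pos: [503.4, -277.7, 161.1]
ee_rot: [0.001, -0.124, 0.992, -0.001]
force: [0.2, -0.2, -1.0]
grip_width: 0.244
grip_force: 112.4
```

>>> {"name": "step_arm", "arguments": {
  "increments": [
    [[-1.3,4.8,0],[0,0,2.6],0],
    [[-2.6,9.6,0],[0,0,5.2],0],
    [[-3.9,14.4,0],[0,0,7.8],0],
    [[-5.07,19.08,0],[0,0,10.3],0],
    [[-5.07,19.08,0],[0,0,10.3],0]
  ]
}}

```text
time_s: 5.48
eef_pos: [504.2, -77.2, 158.6]
ee_rot: [-0.001, -0.037, 0.999, 0.001]
force: [0.1, -0.2, -0.2]
grip_width: 0.243
grip_force: 112.5
```

>>> {"name": "step_arm", "arguments": {
  "increments": [
    [[-0.2,5,0],[0,0,1.5],0],
    [[-0.4,10,0],[0,0,3],0],
    [[-0.7,15,0.5],[0,0,4.5],0],
    [[-0.9,20,1],[0,0,5.4],0],
    [[-1.09,24.87,1],[0,0,5.4],0],
    [[-1.09,24.87,1],[0,0,5.4],0],
    [[-1.09,24.87,1],[0,0,5.4],0],
    [[-1.09,24.87,1],[0,0,5.4],0]
  ]
}}

```text
time_s: 6.48
eef_pos: [498.8, 167.5, 149.6]
ee_rot: [-0.0, 0.013, 1.0, -0.0]
force: [1.0, -0.2, -1.2]
grip_width: 0.239
grip_force: 112.7
```

Run:
```python
from rig import ctrl
import cv2,numpy as np
cs=[]
for n,(c0,c1,r0,r1) in(("top",(150,270,150,250)),("side",(170,280,115,225))):
    c=ctrl.capture(n);np.savez(n+"2.npz",**c);cs.append(cv2.resize(c["img"][r0:r1,c0:c1,::-1],(400,400*(r1-r0)//(c1-c0)),interpolation=cv2.INTER_CUBIC))
o=np.zeros((400,800,3),np.uint8);o[:cs[0].shape[0],:400]=cs[0];o[:,400:]=cs[1]
cv2.imwrite("pics/p2.png",np.clip(o*1.4,0,255).astype(np.uint8));s=ctrl.sense();print(s["eef_pos"],s["ee_rot"],s["force"],s["joints"])
```

```text
[498.77139099 167.83180425 149.87504564] [-8.47598476e-05  1.30596329e-02  9.99914714e-01 -6.51699576e-05] [ 0.01730566 -0.70952304 -1.49225296] [ 1.01807280e-01  3.93781978e-01  1.60781950e+00 -1.21107881e-04
  1.14017452e+00 -1.44281847e+00]
```

View pics/p2.png

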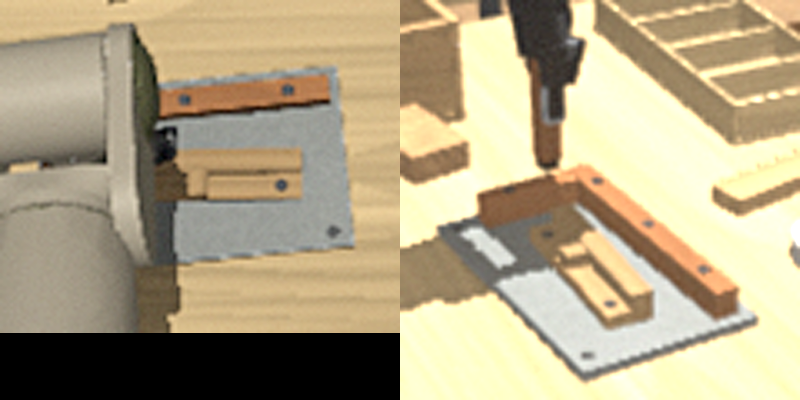

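Top view is partly hidden by the wrist. In the side view the stick is upright, its nose at crop pixel (548,165), over the stop-side screw at (548,235). Next I lower it and press in small steps.

Run:
```python
from est import *
print(proj("side",[[498.8,168,99],[498.8,168,109]]))
```

```text
[[210.24168204 160.55923193]
 [210.15269075 157.91958607]]
```

>>> {"name": "step_arm", "arguments": {
  "increments": [
    [[0,0.05,3],[0,0,0],0],
    [[0,0.05,5.5],[0,0,0],0],
    [[0,0.05,6.8],[0,0,0],0],
    [[0,0.05,6.8],[0,0,0],0],
    [[0,0.05,6.8],[0,0,0],0]
  ]
}}

```text
time_s: 7.2
eef_pos: [499.1, 169.3, 82.9]
ee_rot: [0.001, 0.012, 1.0, 0.0]
force: [-0.8, 0.6, 0.0]
grip_width: 0.241
grip_force: 112.6
```

>>> {"name": "step_arm", "arguments": {
  "increments": [
    [[0,0,0.3],[0,0,0],0],
    [[0,0,0.5],[0,0,0],0],
    [[0,0,0.6],[0,0,0],0],
    [[0,0,0.6],[0,0,0],0]
  ]
}}

```text
time_s: 7.7
eef_pos: [498.9, 169.4, 77.2]
ee_rot: [0.001, 0.012, 1.0, -0.0]
force: [-3.6, -0.3, 10.5]
grip_width: 0.245
grip_force: 114.4
```

>>> {"name": "step_arm", "arguments": {
  "increments": [
    [[0,0,0.06],[0,0,0],0],
    [[0,0,0.06],[0,0,0],0],
    [[0,0,0.06],[0,0,0],0],
    [[0,0,0.06],[0,0,0],0]
  ]
}}

```text
time_s: 8.2
eef_pos: [499.0, 169.5, 77.2]
ee_rot: [0.001, 0.012, 1.0, -0.0]
force: [-5.3, -2.4, 16.0]
grip_width: 0.241
grip_force: 114.9
```

>>> {"name": "step_arm", "arguments": {
  "increments": [
    [[0,0,-1],[0,0,0],0],
    [[0,0,-3.06],[0,0,0],0],
    [[0,-5,-3.06],[0,0,0],0],
    [[0,-10,-3.06],[0,0,0],0],
    [[0,-14,-3.06],[0,0,0],0],
    [[0,-14,-3.06],[0,0,0],0],
    [[0,-14,-3.06],[0,0,0],0]
  ]
}}

```text
time_s: 9.07
eef_pos: [495.2, 29.9, 106.2]
ee_rot: [0.0, 0.012, 1.0, 0.0]
force: [1.1, -0.5, -0.5]
grip_width: 0.244
grip_force: 112.9
```

>>> {"name": "step_arm", "arguments": {
  "increments": [
    [[0,0,2.0],[0,0,0],0],
    [[0,0,2.7],[0,0,0],0],
    [[0,0,2.9],[0,0,0],0],
    [[0,0,3.0],[0,0,0],0],
    [[0,0,3.05],[0,0,0],0],
    [[0,0,3.05],[0,0,0],0]
  ]
}}

```text
time_s: 9.82
eef_pos: [495.1, 30.2, 77.2]
ee_rot: [0.0, 0.012, 1.0, 0.0]
force: [-6.2, 2.4, 14.5]
grip_width: 0.24
grip_force: 114.9
```

>>> {"name": "step_arm", "arguments": {
  "increments": [
    [[0,0,0.02],[0,0,0],0],
    [[0,0,0.02],[0,0,0],0],
    [[0,0,0.02],[0,0,0],0]
  ]
}}

```text
time_s: 10.2
eef_pos: [495.1, 30.2, 77.2]
ee_rot: [0.0, 0.012, 1.0, 0.0]
force: [-7.3, 3.0, 17.1]
grip_width: 0.24
grip_force: 114.9
```

>>> {"name": "step_arm", "arguments": {
  "increments": [
    [[0,0,-2],[0,0,0],0],
    [[0,0,-6],[0,0,0],0],
    [[0,0,-10],[0,0,0],0],
    [[0,0,-10],[0,0,0],0],
    [[0,0,-10],[0,0,0],0]
  ]
}}

```text
time_s: 10.82
eef_pos: [494.8, 29.7, 174.8]
ee_rot: [-0.0, 0.012, 1.0, 0.0]
force: [0.5, 0.5, -0.8]
grip_width: 0.244
grip_force: 112.7
```

Run:
```python
from rig import ctrl
import cv2,numpy as np
c=ctrl.capture("side");np.savez("side3.npz",**c)
o=cv2.resize(c["img"][120:220,178:278,::-1],None,fx=6,fy=6,interpolation=cv2.INTER_CUBIC)
cv2.imwrite("pics/p3.png",np.clip(o*1.4,0,255).astype(np.uint8));s=ctrl.sense();print(s["eef_pos"],s["ee_rot"],s["force"])
```

```text
[494.64610857  29.66638475 174.41720598] [-8.38311779e-04  1.21531569e-02  9.99925787e-01  1.32416672e-04] [ 0.36805482  0.13583188 -1.19810499]
```

View pics/p3.png

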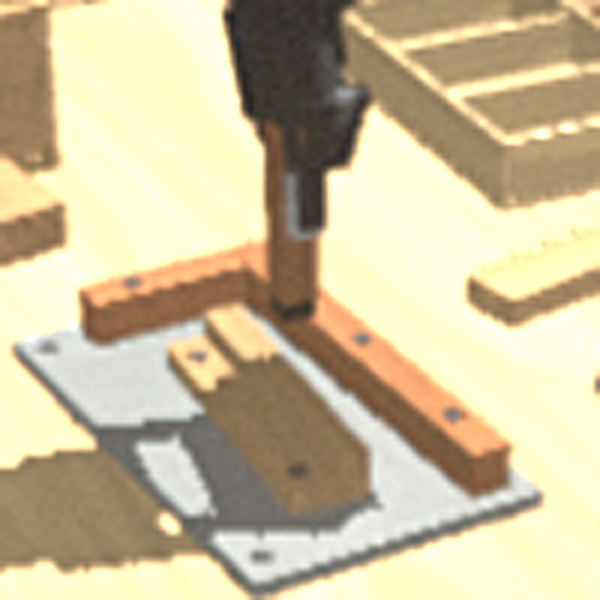

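The rail hasn't moved: its screws are still at (198,357) and (297,469). The stick is upright. Next I go to the corner with 3 mm clearance.

>>> {"name": "step_arm", "arguments": {
  "increments": [
    [[0,3,2.5],[0,0,0],0],
    [[0,5.75,5],[0,0,0],0],
    [[0,5.75,7.5],[0,0,0],0],
    [[0,5.75,9],[0,0,0],0],
    [[0,5.75,9.65],[0,0,0],0],
    [[0,5.75,9.65],[0,0,0],0],
    [[0,5.75,9.65],[0,0,0],0]
  ]
}}

```text
time_s: 11.75
eef_pos: [497.0, 86.7, 79.5]
ee_rot: [0.001, 0.012, 1.0, -0.0]
force: [0.2, 0.5, -0.9]
grip_width: 0.239
grip_force: 112.7
```

>>> {"name": "step_arm", "arguments": {
  "increments": [
    [[0,0,0.15],[0,0,0],0],
    [[0,0,0.2],[0,0,0],0],
    [[0,0,0.2],[0,0,0],0]
  ]
}}

```text
time_s: 12.12
eef_pos: [496.7, 86.9, 77.2]
ee_rot: [0.0, 0.012, 1.0, -0.0]
force: [-1.5, -0.3, 4.6]
grip_width: 0.244
grip_force: 113.3
```

>>> {"name": "step_arm", "arguments": {
  "increments": [
    [[-0.1,0.1,0],[0,0,0],0],
    [[-0.2,0.2,0],[0,0,0],0],
    [[-0.3,0.3,0],[0,0,0],0],
    [[-0.4,0.4,0],[0,0,0],0],
    [[-0.4,0.4,0],[0,0,0],0]
  ]
}}

```text
time_s: 12.75
eef_pos: [500.8, 90.5, 77.2]
ee_rot: [0.0, 0.012, 1.0, -0.0]
force: [-0.9, -3.2, 5.2]
grip_width: 0.245
grip_force: 113.5
```

>>> {"name": "step_arm", "arguments": {
  "increments": [
    [[-0.2,0.25,0],[0,0,0],0],
    [[-0.4,0.5,0],[0,0,0],0],
    [[-0.6,0.75,0],[0,0,0],0],
    [[-0.8,1.0,0],[0,0,0],0],
    [[-0.8,1.0,0],[0,0,0],0]
  ]
}}

```text
time_s: 13.38
eef_pos: [509.2, 100.4, 77.2]
ee_rot: [0.0, 0.012, 1.0, -0.0]
force: [-0.9, -1.4, 5.3]
grip_width: 0.242
grip_force: 113.5
```

```bash
cat > look.py <<'E'
from rig import ctrl
import cv2,numpy as np,sys
o=[]
for n,(c0,c1,r0,r1) in(("side",(178,278,140,220)),):
    c=ctrl.capture(n);im=cv2.resize(c["img"][r0:r1,c0:c1,::-1],None,fx=7,fy=7,interpolation=cv2.INTER_CUBIC)
cv2.imwrite(f"pics/{sys.argv[1]}.png",np.clip(im*1.4,0,255).astype(np.uint8));s=ctrl.sense();print(s["eef_pos"],s["ee_rot"],s["force"],s["wrist_torque"])
E
python3 look.py p4
```

```text
[509.19414945 100.46219081  77.22299235] [ 3.98624828e-04  1.21571676e-02  9.99925993e-01 -2.29129535e-04] [-0.56583842 -1.7628133   4.53529788] [-2.77450831e-01  1.68649255e-01  1.70795880e-05]
```

View pics/p4.png

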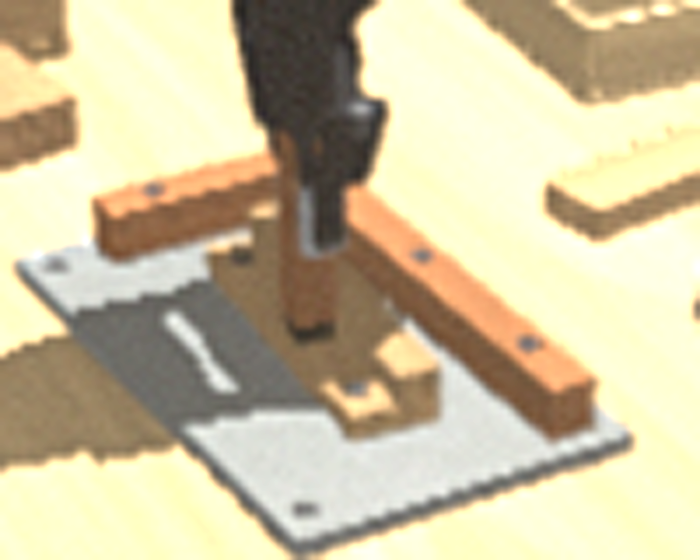

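The rail follows the nose: the far screw is now at (357,387) and the nose sits at (310,330) against the cleat. Continuing the slide.

>>> {"name": "step_arm", "arguments": {
  "increments": [
    [[-0.2,0.25,0],[0,0,0],0],
    [[-0.4,0.5,0],[0,0,0],0],
    [[-0.6,0.75,0],[0,0,0],0],
    [[-0.8,1.0,0],[0,0,0],0],
    [[-1.0,1.25,0],[0,0,0],0],
    [[-1.2,1.5,0],[0,0,0],0],
    [[-1.4,1.75,0],[0,0,0],0],
    [[-1.6,2.0,0],[0,0,0],0]
  ]
}}

```text
time_s: 14.42
eef_pos: [525.3, 119.6, 77.2]
ee_rot: [-0.0, 0.012, 1.0, -0.001]
force: [-5.9, -5.8, 8.6]
grip_width: 0.242
grip_force: 113.8
```

>>> {"name": "step_arm", "arguments": {
  "increments": [
    [[-0.1,0.1,0],[0,0,-0.5],0],
    [[-0.2,0.2,0],[0,0,-1.2],0],
    [[-0.3,0.3,0],[0,0,-1.8],0],
    [[-0.4,0.4,0],[0,0,-2.5],0],
    [[-0.5,0.5,0],[0,0,-3.2],0],
    [[-0.5,0.5,0],[0,0,-3.2],0]
  ]
}}

```text
time_s: 15.18
eef_pos: [530.3, 124.6, 77.2]
ee_rot: [-0.0, -0.016, 1.0, -0.001]
force: [-2.7, -3.3, 7.9]
grip_width: 0.24
grip_force: 113.8
```

>>> {"name": "step_arm", "arguments": {
  "increments": [
    [[-0.1,0.15,0],[0,0,-0.6],0],
    [[-0.2,0.3,0],[0,0,-1.2],0],
    [[-0.3,0.45,0],[0,0,-1.7],0],
    [[-0.35,0.55,0],[0,0,-1.7],0],
    [[-0.35,0.55,0],[0,0,-1.7],0]
  ]
}}

```text
time_s: 15.8
eef_pos: [533.2, 129.3, 77.2]
ee_rot: [-0.001, -0.031, 1.0, -0.002]
force: [-5.8, -9.2, 9.6]
grip_width: 0.24
grip_force: 114.0
```

>>> {"name": "step_arm", "arguments": {
  "increments": [
    [[-0.07,0.07,0.03],[0,0,0],0],
    [[-0.14,0.14,0.06],[0,0,0],0],
    [[-0.14,0.14,0.06],[0,0,0],0]
  ]
}}

```text
time_s: 16.18
eef_pos: [533.6, 129.7, 77.2]
ee_rot: [-0.003, -0.031, 1.0, -0.003]
force: [-13.9, -15.6, 20.2]
grip_width: 0.239
grip_force: 115.5
```

```bash
python3 look.py p5
python3 - <<'E'
from est import *
q=(515.42,112.86,.062);h=[*W(q,[(27,25,0)])[0][:2],.062]
for l in[(-11,70,26),(-11,-70,26),(1,-90,42),(23,-90,42),(-23,-90,26)]:
    p=proj("side",W(h,[l]))[0];print(l,np.round((p-[178,140]+.5)*7-.5))
E
```

```text
[533.5938986  129.62736362  77.1960295 ] [-0.00255143 -0.03119664  0.99950639 -0.00268986] [-14.29254175 -16.05235586  20.33129362] [-3.31711005  2.75742067  0.11046753]
(-11, 70, 26) [249. 232.]
(-11, -70, 26) [385. 353.]
(1, -90, 42) [427. 336.]
(23, -90, 42) [467. 325.]
(-23, -90, 26) [383. 379.]
```

View pics/p5.png

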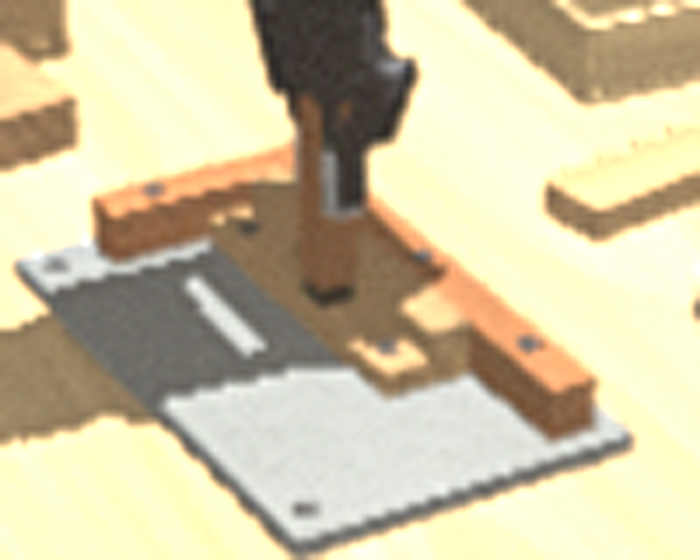

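Side view: the rail is flush with the fence, far screw at (387,347) and stop screw at (248,228), both within 1 px of the predicted home position. I'll push slightly harder to confirm it is seated.

>>> {"name": "step_arm", "arguments": {
  "increments": [
    [[-0.04,0.06,0.02],[0,0,0],0],
    [[-0.04,0.06,0.02],[0,0,0],0],
    [[-0.04,0.06,0.02],[0,0,0],0],
    [[-0.04,0.06,0.02],[0,0,0],0]
  ]
}}

```text
time_s: 16.73
eef_pos: [533.7, 129.8, 77.2]
ee_rot: [-0.003, -0.031, 1.0, -0.003]
force: [-16.7, -19.6, 22.6]
grip_width: 0.245
grip_force: 115.8
```

>>> {"name": "step_arm", "arguments": {
  "increments": [
    [[0,0,0],[0,0,0],0],
    [[0,0,0],[0,0,0],0],
    [[0,0,0],[0,0,0],0],
    [[0,0,0],[0,0,0],0]
  ]
}}

```text
time_s: 17.23
eef_pos: [533.7, 129.8, 77.2]
ee_rot: [-0.003, -0.031, 1.0, -0.003]
force: [-16.5, -19.8, 22.9]
grip_width: 0.246
grip_force: 115.8
```

```bash
python3 -c "
from rig import ctrl
print(ctrl.finish_job())"
```

```text
the job is handed in; nothing more can be done
None
```

I pressed both screw heads in order (stop side first, about 16 N each), slid the rail home against fence and stop, and handed the job in at about 17 s, still holding the diagonal push (about 17 N to the fence, 20 N to the stop, 23 N down); the verdict was not shown.

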